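Start the battery pack test

ROBOT

A 7-joint arm with a two-finger parallel gripper is mounted at the origin on the work surface. World frame = base frame: x ahead of the robot, y to its left, z up, the work surface at z = 0. Lengths are in m, angles in rad, forces in N, time in s.
With the tool pointing down it reaches from about 0.425 to 0.925 m from the base axis. Payload 6.8 kg.
Tool frame: the origin (TCP) lies midway between the tips of the shut fingers; the grasp point (between the pads) lies 19 mm behind it (grip_point_offset is the z of the grasp point in the tool frame, in m); z points along the fingers, y is the line along which they close (so a half turn about z gives the same grasp; the last joint's range is limited). The gripper opens to 85 mm and grips with 20 to 120 N. Pads are 22 mm wide; open, the fingers measure 114 mm over their backs; the gripper's body (76 mm by 85 mm) begins 54 mm behind the grasp point. The pads swing forward as they close: fully open they stand 13 mm farther back than shut.
Start: joints at [1.072, 0.477, 0.022, 1.555, -0.011, 1.109, -0.083], TCP at [0.257, -0.624, 0.231] pointing down, gripper open.
Joint ranges: [-2.96, 2.96], [-0.34, 2.1], [-1.41, 1.46], [0.24, 2.44], [-1.37, 4.51], [0.17, 1.92], [-2.96, 2.96]. Speed limits (rad/s): [2.39, 2.39, 3.14, 3.14, 3.14, 3.14, 3.14].

INTERFACE

Orientations are given as a rotation vector (axis times angle).
In Python, from bench import get_obs, grab_frame, calibration, hand_in, grip_point_offset gives the robot as it stands.
- The arm moves only by the shell command python3 -m pendant 'ROWS' [OPENING] [FORCE]. ROWS is a JSON object of lists of equal length, an entry for each row: "translation": the shift along the world's x, y, z in units of 25 mm (1.0 is 25 mm), a list of three; "delta_rot": the turn, a rotation vector about the world's x, y, z in units of 5 degrees (1.0 is 5 degrees), a list of three. In form: {"translation": [[dx, dy, dz], ...], "delta_rot": [[rx, ry, rz], ...]}. A call has 1 to 12 rows; each row is the pose to reach, as a shift and turn from the pose commanded when the call began; what a row does not reach only later rows make up. A row lasts 1/8 s, in which the tool goes at most 62.5 mm and 10.7 degrees, less where a joint would pass 70% of its speed; a pose out of reach is approached as far as the arm can. A call with a gripper value outside its range is refused whole. OPENING is the opening, from 0 (shut) to 1 (fully open), set as the call begins (- or left out, the last holds). The fingers move at their own pace and stop on an object; FORCE is the grip in N (left out, the last holds). Time passes only in rows, so rows that repeat a pose let the fingers close. It gives the time, the measured TCP pose, the force, the opening and the grip force at its end, in the units of the state.
- get_obs(): the state, without advancing time (a new reading comes with each control period).
- grab_frame(name): name is "scene" or "top" or "wrist"; returns (picture, depth): 400x640x3 uint8, red, green, blue; 400x640 float32, m along the optical axis (not along the pixel's ray), 0 where there is no reading.
- calibration(name): a dict with "K" (3x3 intrinsics, pixels), "k1" (the pictures are not rectified: a ray, as slopes to the right and down, at radius r is drawn at 1 + k1 r^2 times it, then the intrinsics apply), "rvec" (rotation vector, rad) and "tvec" (3), from world to camera coordinates, as OpenCV has them. Camera axes: x right, y down, z forward; pixel columns grow to the right and rows downward; lengths in m; the calibration is good to about 2 mm. A picture is of the moment at which its call begins: read the wrist's pose just before it. calibration takes no time and is no camera call; for the wrist camera it gives the pose at the moment of the call.
- hand_in(): hands the job in; it is judged then, once.
The state is a dict: "clock": time; "joints": joint angles; "qvel": joint speeds; "tau": joint torques, N m; "tcp_pos": TCP position; "orientation": TCP orientation; "contact_force": force on the tool from outside, world axes, zero at the start; "moment": the same for the moment, N m; "grip_width": finger opening in m; "gripper_force": force on a finger pad.
Only numpy, scipy, OpenCV 4.12 (cv2) and the standard library are available. Lean on these libraries where they do the work, as an engineer would, in place of code of your own. Each camera call takes 0.05 s, during which the arm holds its last target. There are 200 camera calls.

TASK

Start the battery pack test by pressing with the fingertips only: first press the rocker on the white switch box over to on (press down its raised half, the one with the white bar), then push the yellow key on the blue tester fully in, and last push the green key fully in. Leave the red key alone, do not lift the switch box or drag it about, and leave the battery pack, loose cell and tape roll where they are.

Things in the scene. Friction and masses are not known exactly. Their poses are not given: they have to be found in the camera images.
- switchbox: White mains switch box, 110 x 150 x 45 mm (x, y, z), 0.9 kg, loose on the bench; origin at the centre of its underside. Black rocker: axle along the box's y, at x 0, y +35, z +60 mm in the box frame; 42 mm wide, two halves each 28 mm long, 6 mm thick. The +x half has a white bar and while off is raised 0.4 rad; the other half is then level. Flat outlet beside it.
- rocker (a joint): Rocker angle in rad: 0 = off (white-bar half raised), 0.4 = fully on (white-bar half level, the other half raised). Starts within 0.04 of off. About 3 N pressed down 20 mm from the axle turns it; it has no spring and stays where it is left.
- rocker_on (a point): Point on the upper face of the rocker's white-bar half, in the middle of its width, about 20 mm from the axle; moves with the rocker. About 71 mm above the work surface when off, 63 mm when fully on.
- tester: Blue pack tester, 130 (x) x 200 (y) x 60 (z) mm, fixed to the bench. Origin at the centre of its underside. Three keys (green, yellow, red) stand in a row along its y on its top, 30 mm to the -x side of the middle, 62 mm apart; which key is in which place varies. A flat display lies behind them.
- key_yellow (a joint): Round yellow push key on top of the tester: cap 25 mm across in a fixed black collar 34 mm across and 6 mm high. Value in m: 0 = out, 0.007 = fully in (starts within 0.001 of out). Moves straight down, needs about 3 N, has no return spring and stays where it is pushed.
- top_yellow (a point): Centre of the flat top of the yellow cap; moves with it. When out it is 78 mm above the work surface (18 mm above the tester's top).
- key_green (a joint): Round green push key on top of the tester: cap 25 mm across in a fixed black collar 34 mm across and 6 mm high. Value in m: 0 = out, 0.007 = fully in (starts within 0.001 of out). Moves straight down, needs about 3 N, has no return spring and stays where it is pushed.
- top_green (a point): Centre of the flat top of the green cap; moves with it. When out it is 78 mm above the work surface (18 mm above the tester's top).
- key_red (a joint): Round red push key on top of the tester: cap 25 mm across in a fixed black collar 34 mm across and 6 mm high. Value in m: 0 = out, 0.007 = fully in (starts within 0.001 of out). Moves straight down, needs about 3 N, has no return spring and stays where it is pushed. Not to be pressed.
- top_red (a point): Centre of the flat top of the red cap; moves with it. When out it is 78 mm above the work surface (18 mm above the tester's top).
- pack: Battery pack of ten pink cells in black holders, 112 (x) x 52 (y) x 71 (z) mm, loose; origin at the centre of its underside. Leave alone.
- cell: Single pink battery cell standing on end, 21 mm diameter, 71 mm high, loose; origin at the centre of its underside. Leave alone.
- tape: Roll of tape lying flat, 84 mm across, 20 mm high, loose; origin at the centre of its underside. Leave alone.
Not all that is in view belongs to the job. Leave any orange look-alike of the switchbox alone.

How it is judged:
By the outcome, as a careful person would: the job done as asked, in the order asked, and still so for the second after the job is handed in, with the robot touching nothing.
It also fails if it takes over 42 s, if anything falls off the work surface, if the arm or the gripper's body presses on something with over 40 N, if the wrist force passes 120 N, or if a joint passes its speed limit or range.

## Working session

There is one attempt and no reset: what is moved stays moved. The work goes in short steps, Python scripts to look and compute and a shell command to move; the robot and the scene stay as the last step left them, time stands still between calls to the robot, and variables do not carry over. Pictures are saved under pics/ and viewed, at most 10 in all, crops included, and the job is handed in when it is done.

```bash
mkdir -p pics
cat > h.py <<'E'
import numpy as np, cv2
from bench import *
def ray(name,px,z,c=None):
    c=c or calibration(name); K=np.array(c["K"]); R=cv2.Rodrigues(np.array(c["rvec"],float))[0]; t=np.array(c["tvec"]).ravel()
    px=np.atleast_2d(np.array(px,float)); out=[]
    d=np.c_[(px[:,0]-K[0,2])/K[0,0],(px[:,1]-K[1,2])/K[1,1]]; u=d.copy()
    for _ in range(20): u=d/(1+c["k1"]*(u**2).sum(1,keepdims=True))
    w=np.c_[u,np.ones(len(u))]@R; o=-R.T@t
    return o+w*((z-o[2])/w[:,2])[:,None]
E
python3 - <<'E'
from h import *
for n in("top","scene"):
    p,d=grab_frame(n); cv2.imwrite(f"pics/{n}0.png",p[:,:,::-1]); np.savez(f"{n}0.npz",p=p,d=d)
    c=calibration(n);R=cv2.Rodrigues(np.array(c["rvec"]))[0];print(n,-R.T@np.array(c["tvec"]).ravel(),R[2])
o=get_obs();print(o);print(grip_point_offset)
E
```

```text
top [0.50095397 0.0167399  1.12712497] [ 0.12557868 -0.0096208  -0.99203701]
scene [ 0.99843098 -0.16917221  0.72739238] [-0.45729975  0.22716969 -0.85980863]
{'clock': 0.1, 'joints': array([ 1.07192558,  0.47769473,  0.02234589,  1.55630972, -0.01148089,
        1.10932026, -0.08313805]), 'qvel': array([ 7.37490246e-04, -2.29584667e-03, -4.14504436e-05, -2.37204617e-03,
       -6.09418194e-04,  8.00894498e-04, -1.54083484e-03]), 'tau': array([ 5.01756746e-03, -5.97754455e+01,  1.61438048e+00, -2.81954437e+01,
        1.29136280e-02,  5.09065198e-03, -3.28168323e-05]), 'tcp_pos': array([ 0.25689565, -0.62364404,  0.23045634]), 'orientation': array([-3.08030846e+00, -6.09605510e-01,  6.93448806e-04]), 'contact_force': array([-0.05329738, -0.20011007, -0.53778122]), 'moment': array([ 0.06892361, -0.01672821, -0.01299077]), 'gripper_force': 0.0, 'grip_width': 0.08531059542143946}
-0.0187
```

View pics/top0.png

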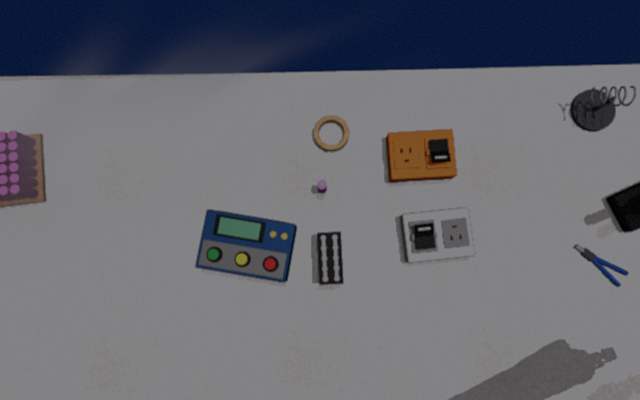

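View pics/scene0.png

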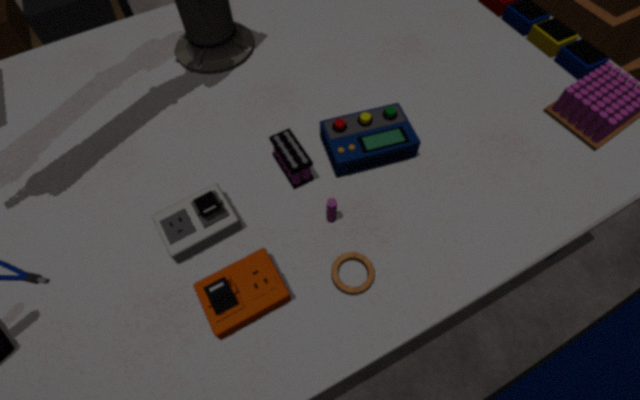

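The top view shows the keys: green (213,254), yellow (242,259), red (270,264). It also shows the white box at about (437,236), with its rocker at (424,236) and the white bar at (424,229), toward +x. I'll measure these in both views.

Run:
```python
from h import *
win={"top":dict(keys=(195,205,300,285),box=(395,200,480,268),rock=(411,218,438,253)),"scene":dict(keys=(315,95,425,135),box=(145,180,245,262),rock=(192,186,226,222))}
for n in win:
    z=np.load(f"{n}0.npz");p=z["p"];d=z["d"];c=calibration(n)
    hsv=cv2.cvtColor(p,cv2.COLOR_RGB2HSV)
    def blob(m,w,zz,lab):
        M=np.zeros_like(m);x0,y0,x1,y1=w;M[y0:y1,x0:x1]=m[y0:y1,x0:x1]
        k,L,s,ce=cv2.connectedComponentsWithStats(M.astype(np.uint8)); 
        if k<2: print(n,lab,"none");return None
        i=1+s[1:,4].argmax();print(n,lab,s[i],ce[i].round(1),ray(n,ce[i],zz,c)[0].round(4));return L==i
    sat=(hsv[...,1]>150)&(hsv[...,2]>60)
    for lab,lo,hi in(("green",45,85),("yellow",22,35)):
        blob(sat&(hsv[...,0]>=lo)&(hsv[...,0]<=hi),win[n]["keys"],.078,lab)
    blob(sat&((hsv[...,0]<8)|(hsv[...,0]>172)),win[n]["keys"],.078,"red")
    B=blob((hsv[...,1]<60)&(hsv[...,2]>(125)),win[n]["box"],.045,"box")
    w=win[n]["rock"]
    R=blob(hsv[...,2]<45,w,.065,"rocker")
    x0,y0,x1,y1=w; print(hsv[y0:y1:2,x0:x1:2,2])
    if n=="top":
        cn=max(cv2.findContours(B.astype(np.uint8),0,2)[0],key=cv2.contourArea);r=cv2.minAreaRect(cn);bp=ray(n,cv2.boxPoints(r),.045,c);print(r,bp.round(4),np.linalg.norm(bp-np.roll(bp,1,0),axis=1))
    im=cv2.resize(p[w[1]-35:w[3]+35,w[0]-45:w[2]+70],None,fx=5,fy=5,interpolation=2);cv2.imwrite(f"pics/{n}c.png",np.clip(im[:,:,::-1]*1.4,0,255).astype(np.uint8)[:600,:800])
```

```text
top green [208 249  11  11  94] [212.6 253.9] [0.5188 0.2615 0.078 ]
top yellow [236 253  12  12 119] [241.3 258.7] [0.5072 0.2003 0.078 ]
top red [264 258  12  12 119] [269.5 263.5] [0.4955 0.1402 0.078 ]
top box [ 395  200   85   68 3165] [440.9 230.9] [ 0.5583 -0.2372  0.045 ]
top rocker [412 223  23  27 431] [423.6 236.8] [ 0.5452 -0.1942  0.065 ]
[[132 133 134 135 132 133 135 134 133 130 131 131 134 133]
 [133 131 131 126 117 110 111 111 106 104  96 102 135 133]
 [ 96  96  96  96  93  92  90  91  90  79  68  92 134 133]
 [ 93  89  70  64  54  41  36  24  26  15   9  62 129 135]
 [ 61  53  14   5   8  17  25  36  46  53   9  58 126 134]
 [ 48  40   8  35 101 113 110 117 128 123  31  47 125 135]
 [ 66  40  13  29  90  91  72  58  49  35  10  42 119 135]
 [ 65  41   8   6   2   2  12   8   5   7   7  43 105 130]
 [ 66  64  10  12  16  11  16  17  11   9   3  37  91 125]
 [ 63  91  23  13  15  24  24  23  21  22  23  35  84 120]
 [ 59  93  25  28  26  23  29  26  26  25  25  27  85 127]
 [ 59  61  20  24  25  29  24  23  23  26  25  26  87 127]
 [ 97  67  24  26  27  25  21  25  29 
[... 1389 characters left out ...]
  3   8   5   5   7   6   4   3   3   2  10  20  29  50  92]
 [ 58  39  19   8  13   7   3  10  10   3  15  17   2   7  11  33  78]
 [ 74  49  29  10   4   5   0   3  10  26  50  61  24   9  12  32  69]
 [ 92  61  43  19   7   7  12  27  52  63  57  28   8   9  13  23  45]
 [ 96  75  47  33   5  10  45  64  62  29  12  12  10  14  17  19  28]
 [100  90  57  39  13  12  39  31  14  10   8   9  16  18  21  29  32]
 [ 99  97  72  31  17  11   8   7   8   6  19  21  25  30  35  37  42]
 [101  99  92  52  39  19   7  11  16  21  20  26  34  43  45  45  44]
 [ 98  98 103  84  54  40  31  23  22  27  28  36  44  47  47  52  73]
 [ 95  99 101  96  71  49  47  39  34  37  47  47  45  53  74  92 100]]
```

View pics/topc.png

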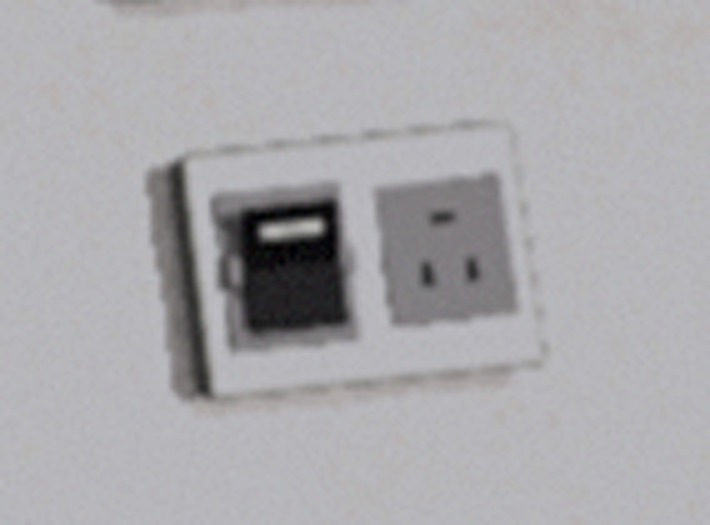

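The crop (5x, origin 366,183) shows box-top corners at (185,157), (512,125), (543,362) and (212,398). The bar is at (292,230) and the halves meet at y≈265 near x≈296. I'll convert those.

Run:
```python
from h import *
f=lambda a:np.array(a)/5+[365.6,182.6]
b=ray("top",f([(185,157),(512,125),(543,362),(212,398)]),.045);print(b.round(4),np.linalg.norm(b-np.roll(b,-1,0),axis=1))
ce=b.mean(0)[:2];ey=(b[0]-b[1]+b[3]-b[2])[:2];ey/=np.linalg.norm(ey);ex=np.array([ey[1],-ey[0]]);print("c",ce,"yaw",np.degrees(np.arctan2(ex[1],ex[0])))
print("axle",ce+.035*ey,"on",ce+.035*ey+.02*ex)
print("bar",ray("top",f([(292,230)]),.073),"hinge",ray("top",f([(296,265)]),.062))
# bar via scene view
m=np.array([(213.,208.5)]);print("scene bar",ray("scene",m,.073))
```

```text
[[ 0.5979 -0.1537  0.045 ]
 [ 0.6089 -0.3005  0.045 ]
 [ 0.5035 -0.3078  0.045 ]
 [ 0.491  -0.1611  0.045 ]] [0.14719334 0.10570254 0.14730931 0.10715383]
c [ 0.55031471 -0.23077986] yaw 4.583029610497997
axle [ 0.54751808 -0.19589177] on [ 0.56745413 -0.1942937 ]
bar [[ 0.56257087 -0.19433311  0.073     ]] hinge [[ 0.54788494 -0.19754062  0.062     ]]
scene bar [[ 0.56886877 -0.19066208  0.073     ]]
```

```bash
python3 -m pendant '{"translation":[[1,1.4,-0.3],[2.2,3,-0.6],[3.4,4.7,-1],[4.6,6.4,-1.4],[5.8,8,-1.8],[7,9.7,-2.2],[8.2,11.3,-2.6],[9.4,13,-3],[10.5,14.5,-3.3],[11.5,15.9,-3.6],[12.4,17.1,-4],[12.44,17.16,-4]],"delta_rot":[[0,0,-0.3],[0,0,-0.6],[0,0,-1],[0,0,-1.4],[0,0,-1.8],[0,0,-2.2],[0,0,-2.6],[0,0,-3],[0,0,-3.3],[0,0,-3.5],[0,0,-3.56],[0,0,-3.56]]}' 0 30; python3 -m pendant '{"translation":[[0,0,0],[0,0,0]],"delta_rot":[[0,0,0],[0,0,0]]}'
python3 - <<'E'
from h import *
o=get_obs();print(o["tcp_pos"],np.linalg.norm(o["qvel"]),o["grip_width"],o["contact_force"])
p,d=grab_frame("wrist");cv2.imwrite("pics/w1.png",p[:,:,::-1])
E
```

```text
clock: 1.6
tcp_pos: [0.5693, -0.1909, 0.1301]
orientation: [-3.136, -0.135, 0.002]
contact_force: [0.2, -0.4, -0.5]
grip_width: 0.0
gripper_force: 0.0
clock: 1.85
tcp_pos: [0.5673, -0.1968, 0.1314]
orientation: [3.138, 0.122, -0.001]
contact_force: [0.3, 0.3, -0.5]
grip_width: -0.0
gripper_force: 0.0
[ 0.56733766 -0.19679188  0.13142845] 0.00617100071723889 -1.063142415440907e-05 [ 0.28241999  0.30020192 -0.53768734]
```

View pics/w1.png

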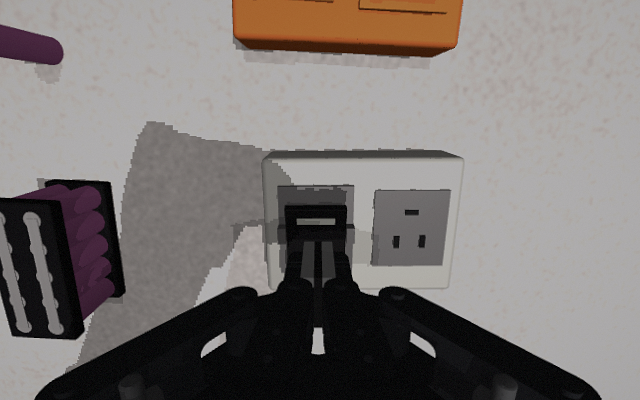

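The wrist view shows the bar at (317,222), with the fingertips centred on it sideways at column ~319. I'll check its position and start down.

```bash
python3 - <<'E'
from h import *
print(ray("wrist",[(317,222),(285,205),(348,205)],.072))
E
python3 -m pendant '{"translation":[[0,0.06,-0.5],[0,0.06,-1],[0,0.06,-1.5],[0,0.06,-1.9],[0,0.06,-2.1],[0,0.06,-2.2]],"delta_rot":[[0,0,0],[0,0,0],[0,0,0],[0,0,0],[0,0,0],[0,0,0]]}'
```

```text
[[ 0.56422842 -0.19550589  0.072     ]
 [ 0.57451715 -0.17341915  0.072     ]
 [ 0.57779342 -0.21506349  0.072     ]]
clock: 2.65
tcp_pos: [0.5681, -0.1936, 0.076]
orientation: [-3.139, -0.126, 0.0]
contact_force: [0.1, -0.4, -0.1]
grip_width: 0.0
gripper_force: 0.0
```

```bash
python3 -m pendant '{"translation":[[0,0,-0.12],[0,0,-0.24],[0,0,-0.36],[0,0,-0.44],[0,0,-0.52],[0,0,-0.52]],"delta_rot":[[0,0,0],[0,0,0],[0,0,0],[0,0,0],[0,0,0],[0,0,0]]}'; python3 -m pendant '{"translation":[[0,0,-0.06],[0,0,-0.1],[0,0,-0.1]],"delta_rot":[[0,0,0],[0,0,0],[0,0,0]]}'
```

```text
clock: 3.4
tcp_pos: [0.568, -0.1937, 0.0631]
orientation: [3.139, 0.126, -0.001]
contact_force: [1.3, -0.2, 1.5]
grip_width: -0.0002
gripper_force: 1.2
clock: 3.78
tcp_pos: [0.5681, -0.1938, 0.0628]
orientation: [3.139, 0.125, -0.0]
contact_force: [-4.8, 1.1, 21.0]
grip_width: 0.0004
gripper_force: 10.2
```

```bash
python3 -m pendant '{"translation":[[0,0,0.6],[0,0,1.5],[0,0.4,2.5],[-0.2,1.6,2.6],[-0.5,3.2,2.6],[-0.8,4.9,2.6],[-1.05,6.6,2.6],[-1.3,8.3,2.6],[-1.55,10,2.6],[-1.8,11.7,2.6],[-2.1,13.4,2.6],[-2.3,15,2.6]],"delta_rot":[[0,0,0],[0,0,0],[0,0,0],[0,0,0],[0,0,0],[0,0,0],[0,0,0],[0,0,0],[0,0,0],[0,0,0],[0,0,0],[0,0,0]]}'; python3 -m pendant '{"translation":[[-0.1,0.7,0],[-0.1,0.74,0],[-0.1,0.74,0]],"delta_rot":[[0,0,0],[0,0,0],[0,0,0]]}'
python3 - <<'E'
from h import *
p,d=grab_frame("scene");a=cv2.resize(p[180:260,140:250],None,fx=4,fy=4,interpolation=2)
q,d=grab_frame("top");b=cv2.resize(q[195:275,390:485],None,fx=4,fy=4,interpolation=2)
p,d=grab_frame("wrist");cv2.imwrite("pics/w2.png",p[:,:,::-1]);np.save("w2.npy",p)
cv2.imwrite("pics/r2.png",np.clip(1.4*np.hstack([a,b[:,:]])[:,:800,::-1],0,255))
print(get_obs()["tcp_pos"])
c=calibration("wrist")
hsv=cv2.cvtColor(p,cv2.COLOR_RGB2HSV);s=(hsv[...,1]>130)&(hsv[...,2]>60)
for l,lo,hi in(("g",45,85),("y",22,35),("r",-1,8)):
    k,L,st,ce=cv2.connectedComponentsWithStats((s&(hsv[...,0]>=lo)&(hsv[...,0]<=hi)).astype(np.uint8))
    for i in range(1,k):
        if st[i,4]>150:print(l,st[i],ce[i],ray("wrist",ce[i],.078,c))
E
```

```text
clock: 5.28
tcp_pos: [0.5092, 0.182, 0.1254]
orientation: [3.138, 0.126, -0.003]
contact_force: [0.3, 0.3, 0.3]
grip_width: -0.0001
gripper_force: 0.0
clock: 5.65
tcp_pos: [0.5084, 0.1977, 0.1256]
orientation: [3.138, 0.122, -0.001]
contact_force: [0.3, 0.3, -0.8]
grip_width: -0.0
gripper_force: 0.0
[0.50850321 0.1980232  0.12574663]
g [ 198  178   39   40 1200] [218.00083333 197.91      ] [[0.52068149 0.262086   0.078     ]]
y [ 294  202   39   40 1252] [312.99600639 221.62619808] [[0.50969126 0.20208713 0.078     ]]
r [ 383  225   40   40 1229] [402.43043124 244.57933279] [[0.49839716 0.14302903 0.078     ]][ WARN:0@1.725] global loadsave.cpp:1063 imwrite_ Unsupported depth image for selected encoder is fallbacked to CV_8U.
```

View pics/w2.png

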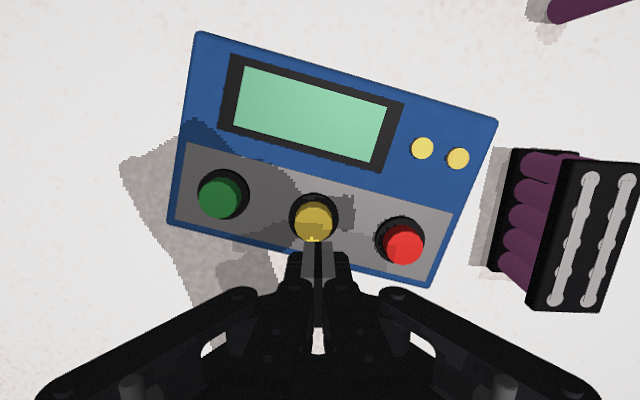

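View pics/r2.png

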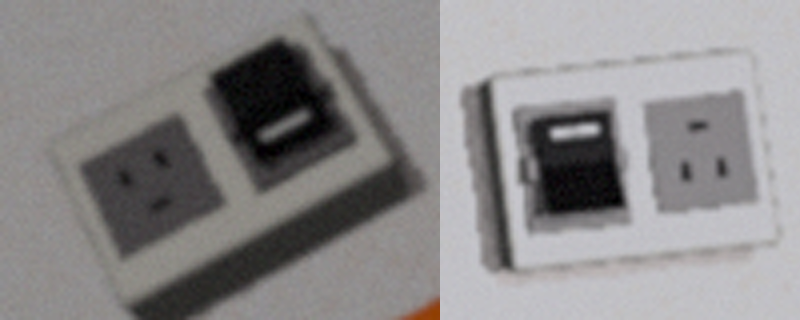

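The rocker has flipped: its white-bar half is now level and the far half raised. The box hasn't moved. In the wrist view the yellow key is at (313,222), directly below the tips, so I'll press it.

```bash
python3 -m pendant '{"translation":[[0,0.1,-0.5],[0,0.1,-1.1],[0,0.1,-1.6],[0,0.1,-1.8],[0,0.1,-1.9],[0,0.1,-2],[0,0.1,-2.1],[0,0.1,-2.18],[0,0.1,-2.22],[0,0.1,-2.22]],"delta_rot":[[0,0,0],[0,0,0],[0,0,0],[0,0,0],[0,0,0],[0,0,0],[0,0,0],[0,0,0],[0,0,0],[0,0,0]]}';python3 -m pendant '{"translation":[[0,0,-0.04],[0,0,-0.08],[0,0,-0.08]],"delta_rot":[[0,0,0],[0,0,0],[0,0,0]]}'
```

```text
clock: 7.05
tcp_pos: [0.5081, 0.2024, 0.071]
orientation: [3.139, 0.126, 0.0]
contact_force: [-5.5, -2.1, 10.0]
grip_width: 0.0001
gripper_force: 4.9
clock: 7.42
tcp_pos: [0.5082, 0.2024, 0.0709]
orientation: [3.139, 0.125, 0.001]
contact_force: [-9.6, -4.3, 27.7]
grip_width: -0.0002
gripper_force: 14.0
```

Yellow is at its stop at z = 0.071, 7 mm down. Green next.

```bash
python3 -m pendant '{"translation":[[0,0,0.6],[0,0,1.2],[0.1,0.8,1.4],[0.3,1.6,1.4],[0.46,2.38,1.4],[0.46,2.38,1.4],[0.46,2.38,0.9],[0.46,2.38,0.5],[0.46,2.38,0.38],[0.46,2.38,0.26],[0.46,2.38,0.16],[0.46,2.38,0.08]],"delta_rot":[[0,0,0],[0,0,0],[0,0,0],[0,0,0],[0,0,0],[0,0,0],[0,0,0],[0,0,0],[0,0,0],[0,0,0],[0,0,0],[0,0,0]]}';python3 -m pendant '{"translation":[[0,0,-0.04],[0,0,-0.08],[0,0,-0.08]],"delta_rot":[[0,0,0],[0,0,0],[0,0,0]]}'
```

```text
clock: 8.93
tcp_pos: [0.5198, 0.2616, 0.0709]
orientation: [3.139, 0.125, 0.0]
contact_force: [-6.2, -4.6, 21.5]
grip_width: -0.0001
gripper_force: 10.9
clock: 9.3
tcp_pos: [0.5199, 0.2616, 0.0709]
orientation: [3.139, 0.125, 0.001]
contact_force: [-7.6, -6.0, 24.6]
grip_width: 0.0001
gripper_force: 12.5
```

Green is at its stop too. I'll lift clear, back the arm off and take a final look.

```bash
python3 -m pendant '{"translation":[[0,0,0.8],[0,0,2],[0,0,3.5],[0,0.8,4.5],[0,2,5],[0,3,5],[0,3.5,5],[0,3.5,5],[0,3.5,5]],"delta_rot":[[0,0,0],[0,0,0],[0,0,0],[0,0,0],[0,0,0],[0,0,0],[0,0,0],[0,0,0],[0,0,0]]}'
python3 - <<'E'
from h import *
p,d=grab_frame("scene");cv2.imwrite("pics/s3.png",np.clip(1.4*p[:,:,::-1],0,255).astype(np.uint8))
p,d=grab_frame("wrist");cv2.imwrite("pics/w3.png",p[:,:,::-1])
E
```

```text
clock: 10.42
tcp_pos: [0.5197, 0.348, 0.1925]
orientation: [3.138, 0.124, -0.001]
contact_force: [0.3, -0.1, -0.5]
grip_width: 0.0002
gripper_force: 0.0
```

View pics/s3.png

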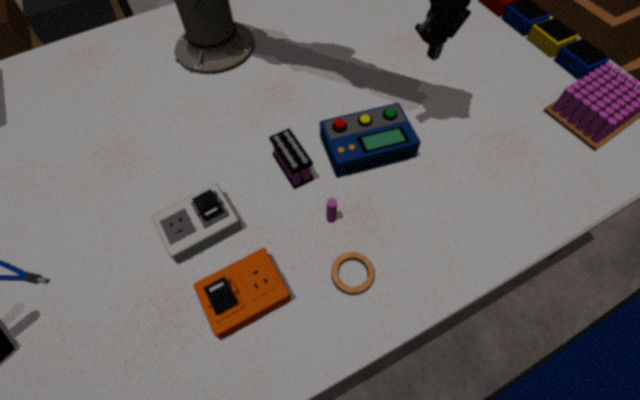

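View pics/w3.png

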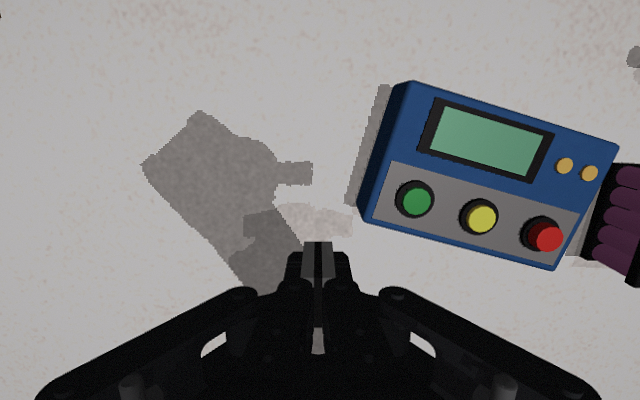

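The wrist view shows green (415,200) and yellow (481,217) sunk in their collars, and red (548,238) still standing out. The scene view shows the box, pack, cell and tape where they were, with the arm clear of everything.

```bash
python3 -c "from bench import hand_in; print(hand_in())"
```

```text
the job is handed in; nothing more can be done
None
```

The job is handed in: I pressed the rocker to on, then the yellow key, then the green key, each down to its stop; the red key, switch box, pack, cell and tape look unmoved in the final images, and it took about 10.5 s of the 42 s.

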